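# Tip the trug of flower bulbs into the bulb drawer

### The job

Pull the drawer of the small wooden cabinet out to its stop, then pick up the black trug by its handle and tip all four flower bulbs over its open lip into the drawer. Set the empty trug back down on the bench, upright, without dropping it. Leave the drawer fully out and leave the seed box, pot, spray bottle and brush where they are.

Things in the scene. Friction and masses are not known exactly. Their poses are not given: they have to be found in the camera images.
- drawer_in (a point): Point on the drawer's inner floor, mid-width, 22 mm over the bench; x points in from the drawer front, z up; the drawer pulls out towards -x. Inside: x from -40 to +152, 190 wide, walls 73 deep. Front panel 234 wide, 84 above this floor, outer face at x = -52. The cabinet's front edge is at x = -40 with the drawer shut and +130 with it at its stop, roofed beyond
- drawer_handle (a point): Middle of the drawer's dark steel handle: a flat bar 120 long across (y), 12 thick (x), 16 high, on two end posts, 55 mm out from the drawer front, with a 49 mm clear gap behind it and 96 mm between the posts. It is 98 mm over the bench, 27 mm below the cabinet's top. Axes as drawer_in
- bulb_drawer (a joint): The only drawer of a low wooden cabinet, 240 x 240 x 125 high, fixed at the back of the bench, its front roughly facing the robot; a roll of tape, 25 high, is fixed on its top near the back. Value: how far the drawer is out, m: 0 shut, 0.17 at its stop. It starts 0 to 0.03 out and slides with about 2 N of friction
- trug: Loose black plastic carrying tray, 185 long (x from -95 to +90), 160 wide, walls 60 high, 6 thick, about 0.36 kg. Origin on its base plane below the handle. The -x end is open: from x = -20 the floor ramps up at 15 degrees to the lip at x = -95, 25 mm up. It stands on the bench left or right of the drawer (a cardboard box on the other side), lip roughly towards the robot
- trug_grip (a point): Middle of the trug's handle: a wooden flat bar bridging the trug across its middle (along the trug's y), 14 thick (along x), 34 high (from 96 to 130 mm over the base) and 148 long; this point is 115 mm over the base. Trug axes
- trug_lip (a point): Middle of the upper edge of the trug's open lip, (-95, 0, 25) mm in the trug's frame. Trug axes
- bulb1: One of four brown flower bulbs, 66 long, 54 thick, about 0.07 kg, that start lying in the trug. Origin on its axis at its thickest, x along its axis towards the pale pointed end. It rolls
- bulb2: One of four brown flower bulbs, 66 long, 54 thick, about 0.07 kg, that start lying in the trug. Origin on its axis at its thickest, x along its axis towards the pale pointed end. It rolls
- bulb3: One of four brown flower bulbs, 66 long, 54 thick, about 0.07 kg, that start lying in the trug. Origin on its axis at its thickest, x along its axis towards the pale pointed end. It rolls
- bulb4: One of four brown flower bulbs, 66 long, 54 thick, about 0.07 kg, that start lying in the trug. Origin on its axis at its thickest, x along its axis towards the pale pointed end. It rolls
- seed_box: Open cardboard box of seed packets, 130 x 170 x 90 high, packets to 110; loose, leave alone. Origin under its centre
- clay_pot: Terracotta pot, 110 across, 100 high, loose, leave alone, back left. Origin under its centre
- sprayer: White spray bottle, 76 across, 195 high, loose, leave alone, back right. Origin under its centre
- bench_brush: Hand brush, 190 long, lying on the bench near the robot; loose, leave alone. Its x runs along it
Mind the look-alikes: they are no part of the job. What is shaped like the trug but blue is not meant.

How it is judged:
By the outcome, as a careful person would: the job done as asked, in the order asked, and still so for the second after the job is handed in, with the robot touching nothing.
It also fails if it takes over 72 s, if anything falls off the work surface, if the arm or the gripper's body presses on something with over 40 N, if the wrist force passes 120 N, or if a joint passes its speed limit or range.

### The arm

A 6-joint arm with a two-finger parallel gripper is mounted at the origin on the work surface. World frame = base frame: x ahead of the robot, y to its left, z up, the work surface at z = 0. Lengths are in m, angles in rad, forces in N, time in s.
With the tool pointing down it reaches from about 0.375 to 0.825 m from the base axis. Payload 5.5 kg.
Tool frame: the origin (TCP) lies at the very end of the fingers, on their centre line; the grasp point (between the pads) lies 19 mm behind it (r.hold_point_z is the distance from the TCP to the grasp point, in m); x points along the fingers, y is the direction in which the jaws open and shut, and the axes are right-handed (so a half turn about x gives the same grasp; the last joint's range is limited). The gripper opens to 85 mm and grips with 20 to 120 N. Pads are 22 mm wide; open, the fingers measure 114 mm over their backs; the gripper's body (76 mm by 85 mm) begins 54 mm behind the grasp point. The pads swing forward as they close: fully open they stand 13 mm farther back than shut.
Start: joints at [1.162, 0.314, -0.047, 1.21, 0, 1.571], TCP at [0.239, 0.551, 0.21] pointing down, gripper open.
Joint ranges: [-2.67, 2.67], [-0.69, 1.73], [-1.03, 1.25], [-2.08, 2.16], [-1.42, 1.45], [-3.14, 3.14]. Speed limits (rad/s): [2.39, 2.39, 3.01, 3.14, 3.14, 3.14].

### API

Orientations are given as a rotation vector (axis times angle).
In Python, from station import r gives the robot as it stands. Calls block until the motion is done:
- r.move_ptp(position, orientation): joint-space move of the TCP to a pose.
- r.move_linear(position, rotation=None, v=0.15, until_force=None): straight line of the TCP; rotation=None keeps the orientation; v is the mean speed in m/s. With until_force (N) it stops when the force on the tool has changed by that much, and returns True; else False.
- r.move_j(angles): joint-space move.
- r.gripper_to(opening, grip_force=None): finger opening in m; grip_force is the grip in N (None keeps the last); returns when the fingers have stopped.
- r.pause(seconds).
- r.ik(position, orientation): joint angles nearest the present ones, or None.
- r.state(): the state.
- r.camera(name): name is "scene" or "top"; returns a dict with "image" (384x512x3 uint8, red, green, blue), "depth" (384x512 float32, m along the optical axis (not along the pixel's ray), 0 where there is no reading), "vfov" (degrees; the focal length in pixels is half the picture's height over the tangent of half this angle, whatever the lens; pixels are square), "cx", "cy" (the principal point, pixels), "rvec" (rotation vector, rad) and "tvec" (3), from world to camera coordinates, as OpenCV has them. Camera axes: x right, y down, z forward; pixel columns grow to the right and rows downward; lengths in m; the calibration is good to about 2 mm. A picture is of the moment at which its call begins.
A pose or a line that the arm cannot do raises r.IKError and nothing moves.
- r.close_job(): hands the job in, once; it reports no verdict.
Trained networks look in a picture, given as the dict that the camera call returned (one of the last four; its "shot" number tells which), for a name from the list of things; names that differ only in an ending like _2 or _b are one class to them, and where a whole thing is asked for, a point or a joint stands for the part that bears it (a point fixed in the world has none). Each returns a list of dicts, best first, with "conf" (0 to 1); they miss things now and then, are a little off and sometimes report something else, mostly with a low value. They report only what shows in the picture. A call takes as long as a camera call. They do not tell look-alikes from the thing itself.
- r.outline_of(name, picture): "region" (384x512 bool, what is visible of it) and "uv" ([column, row] in pixels, amid what is visible of it).
- r.place_of(name, picture): "uv" ([column, row] in pixels: a listed point, or the origin of a listed thing).
The state is a dict: "time": time; "joint_pos": joint angles; "qd": joint speeds; "joint_torque": joint torques, N m; "position": TCP position; "tool_rot": TCP orientation; "force": force on the tool from outside, world axes, zero at the start; "torque": the same for the moment, N m; "width": finger opening in m.
Only numpy, scipy, OpenCV 4.12 (cv2) and the standard library are available. Lean on these libraries where they do the work, as an engineer would, in place of code of your own. Each camera call takes 0.05 s, during which the arm holds its last target. There are 200 camera calls.

## Working session

There is one attempt and no reset: what is moved stays moved. The work goes in short steps, each a Python script; the robot and the scene stay as the last script left them, time stands still between calls to the robot, and variables do not carry over. Pictures are saved under pics/ and viewed, about 8 in all and at most 12, crops included, and the job is handed in when it is done.

```bash
ls; mkdir -p pics
cat > h.py <<'E'
import numpy as np, cv2
from scipy.spatial.transform import Rotation as R
from station import r
def cam(n):
    c=r.camera(n); c['f']=c['image'].shape[0]/2/np.tan(np.radians(c['vfov'])/2)
    c['Rm']=cv2.Rodrigues(np.array(c['rvec'],float))[0]; c['t']=np.array(c['tvec'],float).ravel(); return c
def cloud(c):
    v,u=np.mgrid[:384,:512]; d=c['depth']
    p=np.stack([(u-c['cx'])/c['f']*d,(v-c['cy'])/c['f']*d,d],-1)
    p=(p-c['t'])@c['Rm']; p[d==0]=np.nan; return p
def onz(c,uv,z):
    ray=np.array([(uv[0]-c['cx'])/c['f'],(uv[1]-c['cy'])/c['f'],1])@c['Rm']; o=-c['t']@c['Rm']
    return o+ray*(z-o[2])/ray[2]
def proj(c,p):
    q=c['Rm']@np.asarray(p)+c['t']; return q[:2]/q[2]*c['f']+[c['cx'],c['cy']]
def save(c,name,crop=None,s=1):
    im=c['image'][:,:,::-1]
    if crop: im=im[crop[1]:crop[3],crop[0]:crop[2]]
    cv2.imwrite('pics/'+name,cv2.resize(im,None,fx=s,fy=s,interpolation=cv2.INTER_CUBIC))
E
cat > a.py <<'E'
from h import *
s=r.state(); print(s['time'],s['position'],s['tool_rot'],s['width'])
Z={'drawer_in':.022,'drawer_handle':.098,'trug':0,'trug_grip':.115,'trug_lip':.025,'seed_box':0,'clay_pot':0,'sprayer':0,'bench_brush':0.02,'bulb1':.035}
ims=[]
for n in ['scene','top']:
    c=cam(n); ims.append(c['image']); print(n,c['vfov'],-c['t']@c['Rm'])
    for k,z in Z.items():
        for d in r.place_of(k,c)[:5]: print(k,round(d['conf'],2),np.round(d['uv'],1),onz(c,d['uv'],z).round(3))
    save(c,n+'1.png',s=1.5)
E
python3 a.py
```

```text
pics
0.0 [0.23827524 0.54999115 0.20942487] [ 0.31931116  1.54721506 -0.32197172] 0.08538850842474635
scene 53.217083659396884 [0.99204255 0.62127425 1.04410114]
drawer_handle 0.89 [235.7 176.7] [0.612 0.038 0.098]
trug 0.7 [314.4 233.4] [0.509 0.3   0.   ]
trug 0.68 [160.  155.1] [ 0.726 -0.26   0.   ]
trug 0.58 [429.3 282.9] [0.359 0.618 0.   ]
trug_grip 0.74 [440.9 265.9] [0.367 0.608 0.115]
trug_grip 0.7 [315.1 215.1] [0.521 0.294 0.115]
trug_lip 0.96 [337.2 212.1] [0.414 0.296 0.025]
trug_lip 0.67 [408.7 249.9] [0.34  0.517 0.025]
seed_box 0.9 [201.5 116.5] [ 0.507 -0.328  0.   ]
clay_pot 0.7 [250.5 259.1] [0.715 0.246 0.   ]
clay_pot 0.47 [323.7 235.1] [0.491 0.322 0.   ]
sprayer 0.91 [159.3 160.2] [ 0.739 -0.241  0.   ]
bench_brush 0.61 [281.5 147.9] [ 0.38  -0.012  0.02 ]
bulb1 0.85 [312.4 251.5] [0.57  0.35  0.035]
bulb1 0.78 [325.2 232.5] [0.498 0.328 0.035]
bulb1 0.73 [281.  150.7] [0.398 0.006 0.035]
bulb1 0.71 [294.5 232.4] [0.57  0.272 0.035]
bulb1 0.65 [307.2 220.4] [0.512 0.265 0.035]
top 47.34659218251777 [0.45892598 0.12213512 1.64325417]
drawer_in 0.89 [277.8 153.7] [0.708 0.031 0.022]
drawer_handle 0.59 [280.7 176.4] [0.615 0.027 0.098]
trug 0.8 [120.  254.1] [0.345 0.622 0.   ]
trug 0.58 [202.1 208.5] [0.509 0.317 0.   ]
trug_grip 0.64 [112. 254.] [0.354 0.615 0.115]
trug_grip 0.58 [205.  203.4] [0.523 0.293 0.115]
trug_lip 0.26 [194.7 194.2] [0.562 0.341 0.025]
seed_box 0.8 [376.  203.7] [ 0.516 -0.337  0.   ]
seed_box 0.33 [212.6 193.8] [0.564 0.278 0.   ]
clay_pot 0.94 [218.  153.6] [0.716 0.256 0.   ]
sprayer 0.93 [352.1 145.5] [ 0.739 -0.254  0.   ]
sprayer 0.75 [195.3 211.3] [0.499 0.343 0.   ]
bench_brush 0.56 [292.5 247. ] [ 0.361 -0.017  0.02 ]
bulb1 0.59 [216.9 210.3] [0.501 0.259 0.035]
bulb1 0.53 [200.6 212.9] [0.492 0.319 0.035]
bulb1 0.53 [195.3 197. ] [0.551 0.338 0.035]
bulb1 0.49 [212.9 192.2] [0.567 0.273 0.035]
```

View pics/scene1.png

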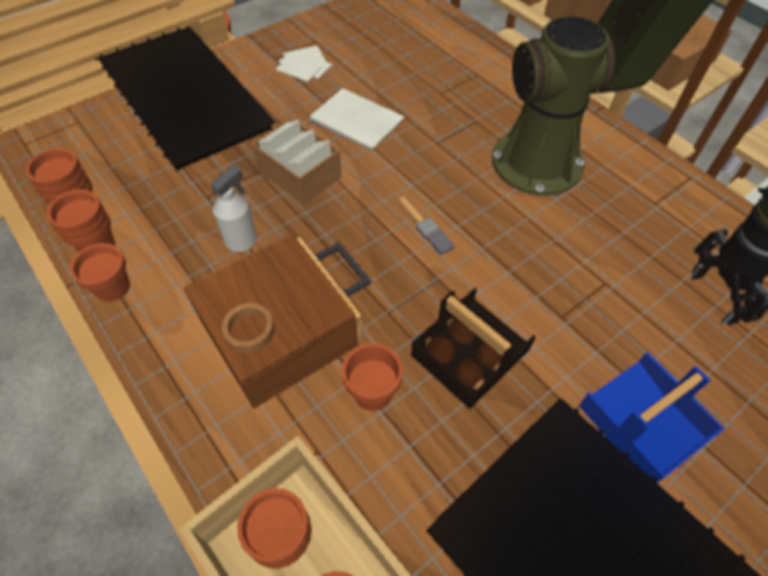

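View pics/top1.png

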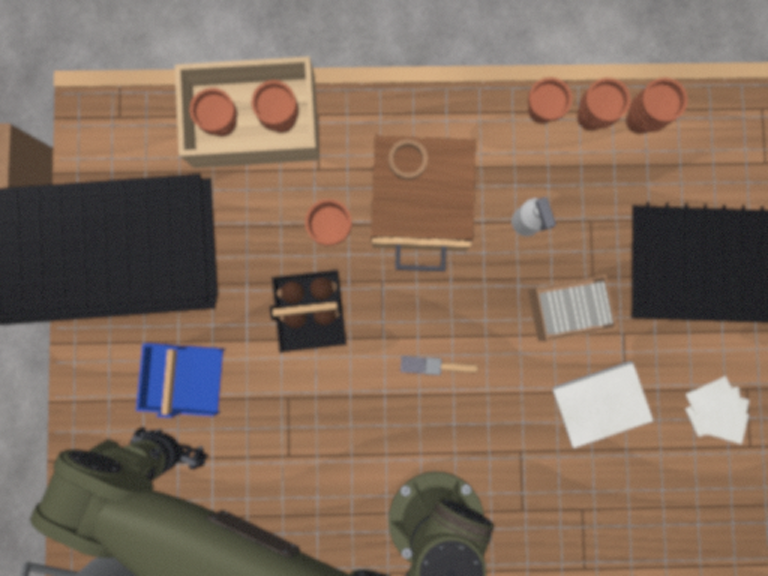

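Two trug shapes show. The black one with bulbs is at scene (315,230) / top (204,207), and the blue, empty one is at scene (435,278) / top (120,253). The black one fits the description: it holds the bulbs and its lip faces the robot. Next I measure the geometry from depth and confirm it in one crop.

```bash
cat > m.py <<'E'
from h import *
P=[]
for n in ['scene','top']:
    c=cam(n); p=cloud(c).reshape(-1,3); p=p[~np.isnan(p[:,0])]
    def box(lo,hi): return p[np.all((p>lo)&(p<hi),1)]
    def rect(q,s):
        if len(q)<8: print(n,s,len(q)); return
        (x,y),wh,a=cv2.minAreaRect((q[:,:2]*1000).astype(np.float32)); print(n,s,len(q),'ctr',round(x,1),round(y,1),'wh',np.round(wh,1),'ang',round(a,2),'z',np.percentile(q[:,2],[5,50,95]).round(4))
    rect(box([.6,-.2,.115],[.95,.2,.135]),'cab')
    rect(box([.58,-.06,.085],[.635,.12,.115]),'handle')
    rect(box([.45,.2,.118],[.6,.4,.14]),'grip')
    rect(box([.38,.17,.012],[.65,.42,.07]),'trugbody')
    rect(box([.3,-.15,.008],[.45,.1,.06]),'brush')
    if n=='scene': save(c,'crop.png',(190,130,370,290),4)
    else: save(c,'cropt.png',(160,120,340,260),4)
E
python3 m.py
```

```text
scene cab 5672 ctr 798.4 20.0 wh [244.3 240.4] ang 86.82 z [0.1217 0.1248 0.1277]
scene handle 231 ctr 620.0 30.5 wh [122.7  33.6] ang 87.49 z [0.0937 0.104  0.108 ]
scene grip 378 ctr 518.8 300.5 wh [ 35.5 161.2] ang 5.31 z [0.1199 0.1286 0.1317]
scene trugbody 2376 ctr 515.7 300.0 wh [188.5 161.6] ang 5.83 z [0.018  0.0446 0.0604]
scene brush 406 ctr 374.4 -20.8 wh [203.  43.] ang 84.52 z [0.0106 0.0174 0.0216]
top cab 4323 ctr 762.1 21.8 wh [240.4 313.6] ang 86.85 z [0.1188 0.1244 0.1301]
top handle 166 ctr 617.7 30.8 wh [117.6  33.3] ang 89.37 z [0.0978 0.1041 0.1103]
top grip 222 ctr 517.3 300.4 wh [ 32.  160.5] ang 5.4 z [0.1226 0.1287 0.1347]
top trugbody 1542 ctr 508.3 281.7 wh [245. 196.] ang 5.42 z [0.0137 0.0427 0.0614]
top brush 454 ctr 372.8 -32.0 wh [235.7 133.2] ang 87.71 z [0.0092 0.0173 0.0236]
```

View pics/crop.png

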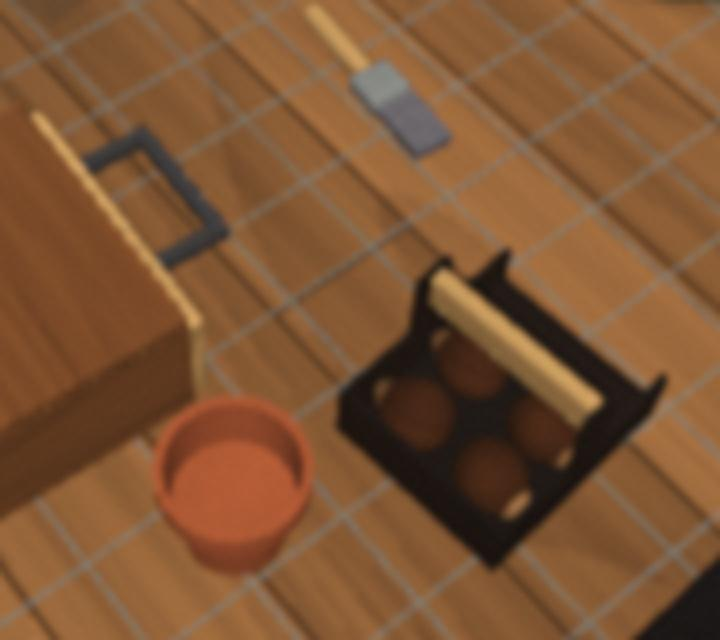

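View pics/cropt.png

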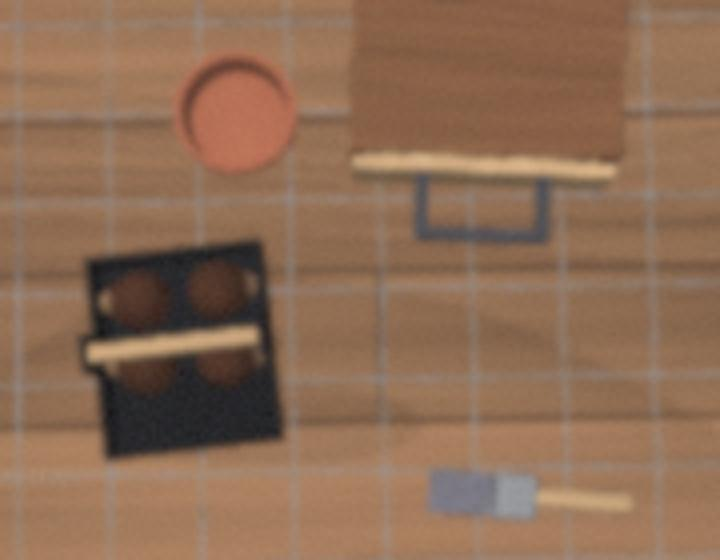

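The crops confirm it: the black trug at scene (305,220) holds four bulbs, and the drawer is nearly shut with its handle at scene (235,177). The measured sizes match the ones given (cabinet 240, bar about 120, trug 188x161). Now I'll check that the tipping path is reachable, then pull the drawer.

```bash
cat >> h.py <<'E'
CY=np.radians(-3.2); CX=np.array([np.cos(CY),np.sin(CY),0])
HP=r.hold_point_z
def ori(yaw,tilt=0,flip=1):   # tool down, jaws along body x; tilt raises the +x end
    B=R.from_euler('z',yaw)*R.from_euler('y',-tilt)
    T=np.array([[0,flip,0],[0,0,-flip],[-1,0,0]])
    return B,(B*R.from_matrix(T)).as_rotvec()
def tcp(grasp,yaw,tilt=0,flip=1):  # TCP pose that puts grasp point there
    B,o=ori(yaw,tilt,flip); return np.asarray(grasp)+B.apply([0,0,-HP]),o
def lip(l,yaw,tilt,flip=1,off=(.095,0,.090)):  # pose for lip at l
    B,_=ori(yaw,tilt); return tcp(np.asarray(l)+B.apply(off),yaw,tilt,flip)
E
cat > p.py <<'E'
from h import *
print(HP)
D=np.array([.717,.025,0])-.17*CX; print(D)
for f in (1,-1):
    print(f,[None if (q:=r.ik(*a)) is None else np.round(q,2) for a in [tcp([.612,.031,.098],CY,0,f),tcp([.44,.04,.098],CY,0,f),tcp([.518,.3,.115],np.radians(5.5),0,f)]])
    for t in (0,10,20,35,50,60,70):
        q=r.ik(*lip(D+CX*.068+[0,0,.16 if t<5 else .135],CY,np.radians(t),f)); print(t,None if q is None else np.round(q,2))
E
python3 p.py
```

```text
0.0187
[0.54726507 0.03448966 0.        ]
1 [array([ 0.05,  0.42, -0.21,  0.95,  0.  ,  1.68]), array([ 0.09,  0.12, -0.61,  0.84,  0.  ,  1.72]), array([ 0.52,  0.38, -0.22,  0.97,  0.  ,  2.  ])]
0 [0.04 0.53 0.32 1.36 0.   1.66]
10 [ 0.05  0.34 -0.01  1.05 -0.02  1.67]
20 [ 0.06  0.16 -0.26  0.81 -0.04  1.68]
35 [ 0.09 -0.08 -0.61  0.43 -0.08  1.69]
50 [ 0.13 -0.26 -0.95  0.02 -0.14  1.69]
60 None
70 None
-1 [array([ 0.05,  0.42, -0.21,  0.95,  0.  , -1.46]), array([ 0.09,  0.12, -0.61,  0.84,  0.  , -1.42]), array([ 0.52,  0.38, -0.22,  0.97,  0.  , -1.14])]
0 [ 0.04  0.53  0.32  1.36  0.   -1.48]
10 [ 0.05  0.34 -0.01  1.05 -0.02 -1.47]
20 [ 0.06  0.16 -0.26  0.81 -0.04 -1.46]
35 [ 0.09 -0.08 -0.61  0.43 -0.08 -1.45]
50 [ 0.13 -0.26 -0.95  0.02 -0.14 -1.45]
60 None
70 None
```

```bash
cat > d.py <<'E'
from h import *
H=np.array([.612,.031,.098])
p,o=tcp(H,CY); r.gripper_to(.05,40)
r.move_ptp(p+[0,0,.10],o)
print(r.move_linear(p,v=.15,until_force=15), r.state()['force'].round(1))
r.gripper_to(.0); s=r.state(); print('w',s['width'],s['position'],s['force'].round(1))
hit=r.move_linear(s['position']-.19*CX,v=.1,until_force=12)
s=r.state(); print(hit,'travel',(p-s['position'])@CX,s['position'],s['force'].round(1),s['time'])
r.gripper_to(.05); r.move_linear(r.state()['position']+[0,0,.11],v=.25)
c=cam('top'); save(c,'open.png',(170,120,340,270),4)
for k,z in (('drawer_in',.022),('drawer_handle',.098)):
    for d in r.place_of(k,c)[:2]: print(k,d['conf'],onz(c,d['uv'],z).round(3))
print(r.state()['time'])
E
python3 d.py
```

```text
False [-0.   0.6 -0.4]
w 0.010690172765916531 [0.61112922 0.03114691 0.08037328] [-5.5  1.4  7.3]
True travel 0.17087242500550456 [0.44139966 0.04063954 0.08042746] [ 2.2  0.2 -1.2] 6.7
drawer_in 0.66 [0.541 0.039 0.022]
drawer_handle 0.65 [0.437 0.04  0.098]
drawer_handle 0.17 [0.526 0.306 0.098]
7.9
```

View pics/open.png

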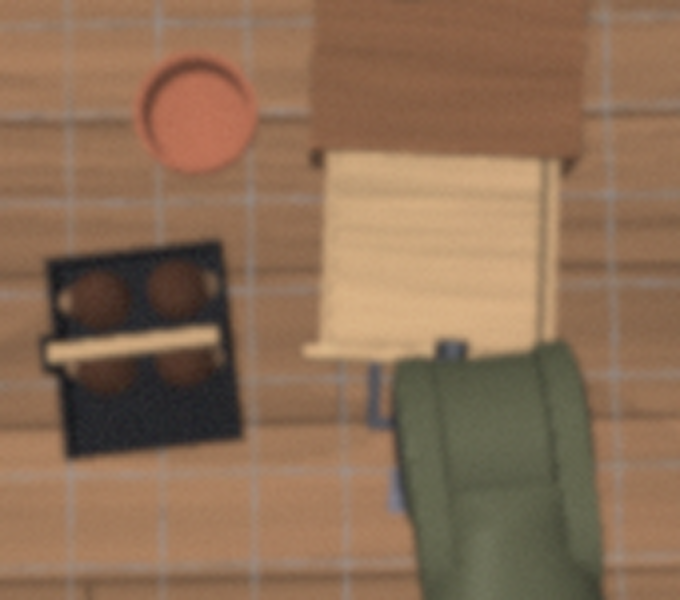

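The drawer is out: 171 mm of travel up to a hard stop, and the open tray is visible in the crop at (440,250). Next, grasp and lift the trug.

```bash
cat > g.py <<'E'
from h import *
Y=np.radians(5.4); p,o=tcp([.518,.3005,.115],Y)
r.gripper_to(.07,90)
r.move_ptp(p+[0,0,.09],o)
print(r.move_linear(p,v=.15,until_force=15)); r.gripper_to(0); s=r.state(); print('w',s['width'],s['position'],p)
r.move_linear(s['position']+[0,0,.19],v=.15); s=r.state(); print('w',s['width'],s['force'].round(1),s['time'])
c=cam('scene'); save(c,'lift.png',(230,90,430,240),4)
E
python3 g.py
```

```text
False
w 0.01117402762035985 [0.51793487 0.30075453 0.09685649] [0.518  0.3005 0.0963]
w 0.01114191413079199 [ 0.4  0.1 -6.6] 12.0167
```

View pics/lift.png

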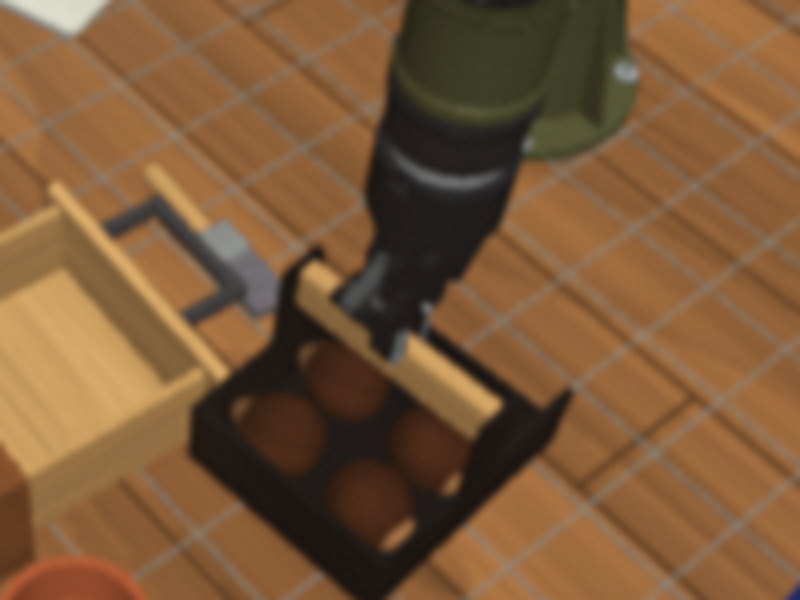

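The trug is held level with all four bulbs in it (crop (340,430)), and the 6.6 N of weight matches. Now carry it over and pour.

```bash
cat > t.py <<'E'
from h import *
D=np.array([.548,.0345,0])
def go(t,x,z,v): r.move_linear(*lip(D+CX*x+[0,0,z],CY,np.radians(t)),v=v)
go(0,.068,.205,.14)
go(8,.068,.155,.1); r.pause(.3)
for t,z in ((13,.142),(17,.137),(20,.135),(24,.135),(28,.135)): go(t,.068,z,.03); 
print(r.state()['force'].round(1),r.state()['time'])
go(38,.068,.135,.05); go(50,.068,.135,.06); r.pause(.5)
s=r.state(); print(s['force'].round(1),s['width'],s['time'])
for n in ('scene',):
    c=cam(n); save(c,'pour.png',(170,60,370,230),4)
E
python3 t.py
```

```text
[ 0.4 -0.4 -5.6] 17.475
[-0.2  0.6 -3.8] 0.011433970248185588 19.1083
```

View pics/pour.png

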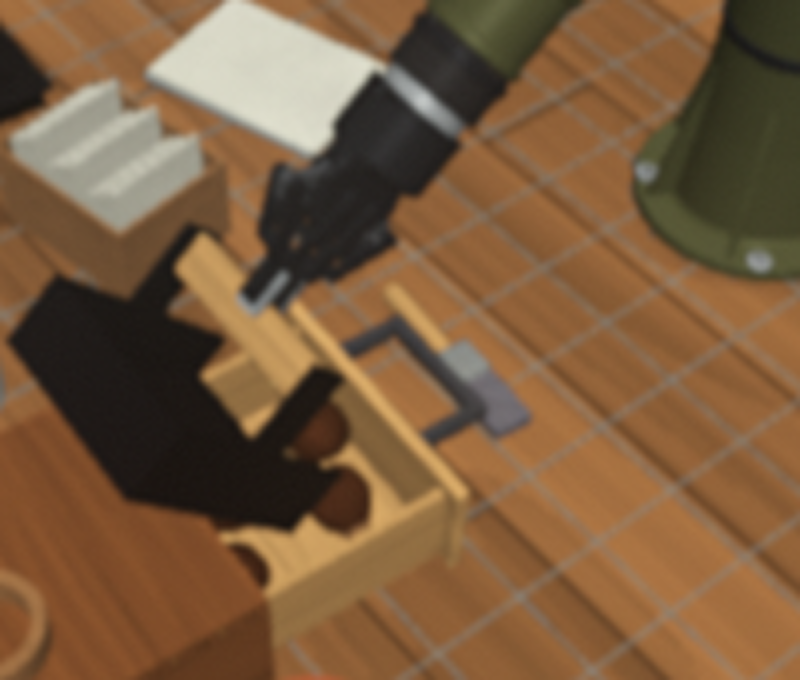

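Bulbs are visible in the drawer at (320,430), (340,500), (245,565) and part of one at (230,520). The load dropped to 3.8 N, which is the empty trug. Next I level it, carry it back to its old spot and set it down gently.

```bash
cat > b.py <<'E'
from h import *
D=np.array([.548,.0345,0]); Y=np.radians(5.4)
def go(t,x,z,v): r.move_linear(*lip(D+CX*x+[0,0,z],CY,np.radians(t)),v=v)
go(25,.068,.155,.1); go(0,.068,.205,.1)
p,o=tcp([.518,.3005,.115],Y)
r.move_linear(p+[0,0,.19],o,v=.18)
print(r.state()['force'].round(1))
c=cam('scene'); a=c
print('bulbs',[(round(d['conf'],2),onz(c,d['uv'],.05).round(2)[:2]) for d in r.place_of('bulb1',c)])
save(c,'back.png',(180,90,420,250),3.3)
r.move_linear(p+[0,0,.02],v=.15)
hit=r.move_linear(p-[0,0,.003],v=.025,until_force=2.5); s=r.state(); print(hit,s['position'],p,s['force'].round(1),s['time'])
E
python3 b.py
```

```text
[-0.1 -0.2 -2.6]
bulbs [(0.83, array([0.61, 0.03])), (0.74, array([0.54, 0.  ])), (0.72, array([0.57, 0.07])), (0.4, array([0.66, 0.09]))]
True [0.5176374  0.30035545 0.09686714] [0.518  0.3005 0.0963] [0.6 0.2 3.6] 24.9667
```

View pics/back.png

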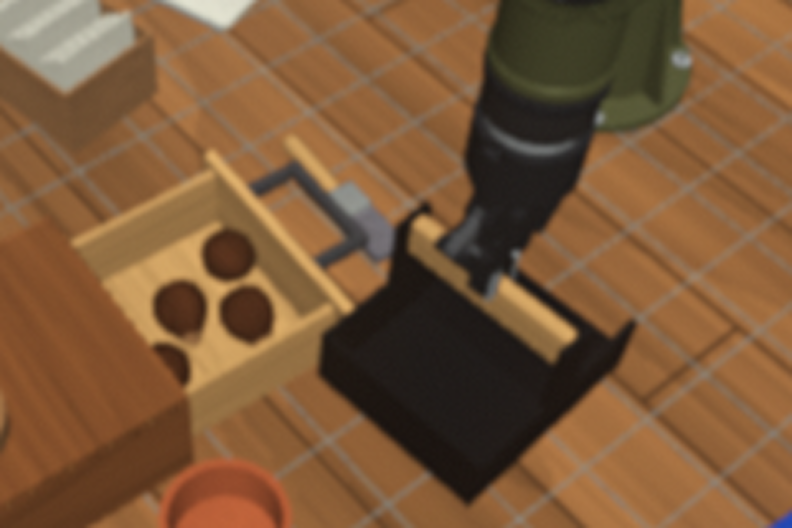

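All four bulbs are in the drawer, at (228,253), (180,307), (246,313) and (168,365), and the trug is empty. It has now touched down at its original height. I'll release it, retreat and do a final check.

```bash
cat > e.py <<'E'
from h import *
r.gripper_to(.05); s=r.state(); print(s['width'],s['force'].round(1))
r.move_linear(s['position']+[0,0,.12],v=.15)
r.move_ptp(*tcp([.38,.42,.30],np.radians(5))); r.pause(1)
print(r.state()['time'],r.state()['force'].round(1))
for n in('scene','top'):
    c=cam(n); save(c,'end_%s.png'%n,s=1.5)
    for k,z in {'drawer_handle':.098,'trug_grip':.115,'seed_box':0,'clay_pot':0,'sprayer':0,'bench_brush':.02}.items():
        print(n,k,[onz(c,d['uv'],z).round(3)[:2] for d in r.place_of(k,c)[:2]])
E
python3 e.py; sed -n '/^P=/,$p' m.py | sed 's/^/ /' >/dev/null; python3 m.py | grep -E 'grip|trugbody|brush'
```

```text
0.04994043544766034 [-0.1  0.4  0.3]
28.1667 [ 1.1 -0.7 -0.3]
scene drawer_handle [array([0.442, 0.035])]
scene trug_grip [array([0.518, 0.297]), array([0.361, 0.616])]
scene seed_box [array([ 0.518, -0.325])]
scene clay_pot [array([0.723, 0.255]), array([ 0.389, -0.018])]
scene sprayer [array([ 0.731, -0.234])]
scene bench_brush [array([ 0.391, -0.003]), array([0.559, 0.056])]
top drawer_handle [array([0.442, 0.043])]
top trug_grip [array([0.519, 0.297])]
top seed_box [array([ 0.511, -0.346])]
top clay_pot [array([0.714, 0.246])]
top sprayer [array([ 0.727, -0.246])]
top bench_brush [array([ 0.362, -0.014]), array([ 0.514, -0.336])]
scene grip 381 ctr 518.6 299.6 wh [ 35.1 161.4] ang 5.32 z [0.1196 0.1288 0.1322]
scene trugbody 1390 ctr 515.6 299.8 wh [188.6 161.6] ang 5.36 z [0.0158 0.0345 0.0614]
scene brush 318 ctr 370.2 -14.7 wh [191.8  38.9] ang 82.26 z [0.0122 0.0175 0.0221]
top grip 217 ctr 517.3 299.7 wh [ 31.7 159.6] ang 5.4 z [0.1229 0.1287 0.1347]
top trugbody 900 ctr 516.8 285.3 wh [186.3 227.8] ang 5.58 z [0.0128 0.0231 0.0622]
top brush 438 ctr 370.5 -23.3 wh [137.5 229.2] ang 5.65 z [0.0094 0.0179 0.0246]
```

View pics/end_scene.png

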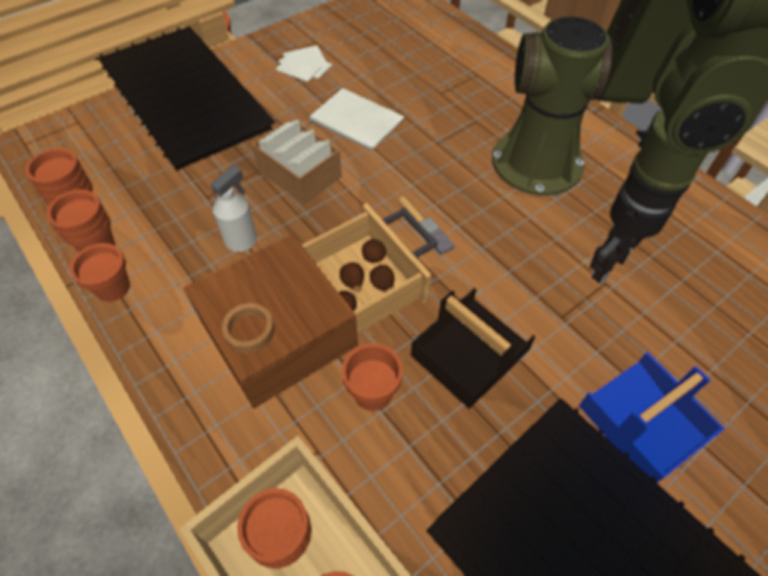

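The final picture shows the drawer out with four bulbs in it (around (365,275)), the trug upright and empty at (470,345), and everything else where it was.

```bash
python3 -c "
from station import r
print(r.close_job())"
```

```text
the job is handed in; nothing more can be done
None
```

The job is done and handed in, at about 28 s of the 72 s allowed. I pulled the drawer 171 mm to its stop, tipped all four bulbs from the black trug into it, and set the empty trug back upright where it had stood.

- **Drawer:** its handle is at x = 0.442, against 0.441 when it hit the stop, so it is still fully out.
- **Bulbs:** the final picture shows all four in the drawer. The load on the wrist fell from 6.6 N to 2.6–3.8 N. The empty trug should read about 3.5 N, so that supports it only roughly.
- **Trug:** it is within about 1 mm and 0.1° of its first pose, and touched down gently (3.6 N). The gripper released and moved well clear.
- **Other things:** the seed box, pot, spray bottle and brush look unmoved. The trained networks' readings for them scatter by about 1–3 cm between the two cameras. The brush's depth outline also shifted by several mm because the drawer handle now hides part of it. None of these readings pins their positions exactly, but the robot touched none of them.

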